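# Refit the feed disc on the coin sorter

### The job

The coin sorter's orange feed disc has been taken off for cleaning: put it back on the spindle. Turn it so that its three holes match the three studs, and set it down (do not drop it) so that the studs come up through the holes and the disc lies flat and fully home; then let go. Leave the mug, the jar and the tin standing where they are.

Things in the scene. Friction and masses are not known exactly. Their poses are not given: they have to be found in the camera images.
- disc: loose orange plastic feed disc, 168 mm across, 8 mm thick, about 0.28 kg, lying flat on the table, its black grip bar upward. Origin: centre of its underside; z up. It has three equal through holes, 120 degrees apart, the first on its +x axis (see disc_hole). The nine shallow round pockets near the rim (25 mm wide) do not go through.
- disc_grip (a point): point inside the disc's black grip bar, on the disc's axis, 42 mm above its underside; axes as the disc's. The bar is 56 mm long along x, 24 mm thick along y (grip it across y), and stands 8 to 60 mm above the underside: this point is 18 mm below its top, a good height to grip.
- disc_hole (a point): centre of the first of the disc's three through holes, at its lower end: 42 mm from the disc's centre along +x. Each hole is 14 mm in diameter and ringed in white on top.
- sorter: fixed grey coin sorter, 290 x 240 mm, deck 70 mm high. Origin: on the table under the spindle axis; z up. Black panel, 90 mm high, at -x, 116 to 172 mm from the axis; tray of coin cups, 30 mm high, out to 165 mm at +x. A clear ring wall, 190 mm wide inside, its rim 84 mm above the table, surrounds the spindle.
- spindle_seat (a point): centre of the top face of the aluminium spindle plate (110 mm across) in the sorter, 78 mm above the table: here the disc's underside rests when home. z up, +x towards the first of three studs, 120 degrees apart. The spindle may stand at any angle; its gearbox holds it up to about 0.5 N m. The disc fits in any of three positions.
- stud (a point): foot of the first of three equal dark steel studs that stand upright on the spindle plate's face, 42 mm from its centre: 11 mm in diameter, 16 mm high, the top 7 mm tapered to 5 mm
- mug: blue mug, 76 mm across, 90 mm high, loose; origin at the centre of its underside, z up
- jar: green glass jar with a red lid, 72 mm across, 110 mm high, loose; origin at the centre of its underside, z up
- tin: metal tin with a paper label, 70 mm across, 100 mm high, loose; origin at the centre of its underside, z up

How it is judged:
On the way:
1. the disc is lifted off the table, more than 50 mm (height (world z) of disc above 0.05 m), for 0.1 s.
At the end, for the whole second after the job is handed in: the disc lies on the spindle plate, bar up: its underside within 4 mm of the plate's face at the centre, its centre within 6 mm of the spindle axis, level within 0.06 rad, so that the studs stand in its holes; it is at rest and released; mug, jar and tin stand upright within 30 mm of where they were (horizontal distance between disc and spindle_seat below 0.006 m and z of disc in the frame of spindle_seat between -0.004 and 0.004 m and angle between disc's own z axis and vertical below 0.06 rad and linear speed of disc below 0.02 m/s and angle between each of mug, jar, tin's own z axis and vertical below 0.2 rad and distance of each of mug, jar, tin from where it was at the start of the episode below 0.03 m); the robot touches nothing.
It fails at once if the disc is dropped: it falls faster than 0.6 m/s (about 18 mm of free fall) with no finger on it (contact force between the fingers and disc below 0.05 N and linear speed of disc above 0.6 m/s).
It fails at once if the mug, the jar or the tin is knocked over (angle between any of mug, jar, tin's own z axis and vertical above 0.5 rad).
It also fails if it takes over 38 s, if anything falls off the work surface, if the arm or the gripper's body presses on something with over 40 N, if the wrist force passes 120 N, or if a joint passes its speed limit or range.

### The arm

A 6-joint arm with a two-finger parallel gripper is mounted at the origin on the work surface. World frame = base frame: x ahead of the robot, y to its left, z up, the work surface at z = 0. Lengths are in m, angles in rad, forces in N, time in s.
With the tool pointing down it reaches from about 0.425 to 0.95 m from the base axis. Payload 3.5 kg.
Tool frame: the origin (TCP) lies midway between the tips of the shut fingers; the grasp point (between the pads) lies 19 mm behind it; z points along the fingers, y is the line along which they close (so a half turn about z gives the same grasp; the last joint's range is limited). The gripper opens to 85 mm and grips with 20 to 120 N. Pads are 22 mm wide; open, the fingers measure 114 mm over their backs; the gripper's body (76 mm by 85 mm) begins 54 mm behind the grasp point. The pads swing forward as they close: fully open they stand 13 mm farther back than shut.
Start: joints at [0.957, 0.286, 1.577, -0, 1.279, -0.15], TCP at [0.302, 0.604, 0.231] pointing down, gripper open.
Joint ranges: [-2.77, 2.77], [-0.9, 2.22], [0.21, 2.48], [-1.53, 4.67], [0.24, 2.81], [-2.84, 2.84]. Speed limits (rad/s): [2.79, 2.79, 3.14, 3.14, 3.14, 3.14].

### API

Orientations are given as a unit quaternion [x, y, z, w].
In Python, from plant import ctrl, cams, order gives the robot as it stands.
- The arm moves only by the tool move_arm, never from a script. Its argument "plan" is one flat list of numbers, 7 for each row, row after row: the shift along the world's x, y, z in mm, then the turn, a rotation vector about the world's x, y, z in degrees, then the finger opening in mm, from 0 to 85.4. A call has 1 to 12 rows; each row shifts and turns the commanded pose from where the row before left it; what a row does not reach is not made up. A row lasts 1/10 s, in which the tool goes at most 50 mm and 8.59 degrees, less where a joint would pass 70% of its speed; a pose out of reach is approached as far as the arm can. A call is refused whole if a number of a shift passes 50 or a number of a turn 8.59, either way. A call with a gripper value outside its range is refused whole. The fingers move at their own pace and stop on an object; "newtons" is the grip in N (left out, the last holds). Time passes only in rows, so rows that do not move let the fingers close. It gives the time, the measured TCP pose, the force, the opening and the grip force at its end, in the units of the state.
- ctrl.get_state(): the state, without advancing time (a new reading comes with each control period).
- cams.read_camera(name): name is "side" or "top"; returns a dict with "color" (480x640x3 uint8, red, green, blue), "fov_y" (degrees; the focal length in pixels is half the picture's height over the tangent of half this angle, whatever the lens; pixels are square), "cx", "cy" (the principal point, pixels), "origin" and "orientation" of the camera in the world. Camera axes: x right, y up, looking along -z (the intrinsics and any distortion apply to the point x, -y, -z); pixel columns grow to the right and rows downward; lengths in m; the calibration is good to about 2 mm. A picture is of the moment at which its call begins. There is no depth.
- order.sign_off(): hands the job in; it is judged then, once.
The state is a dict: "time": time; "qpos": joint angles; "dq": joint speeds; "joint_efforts": joint torques, N m; "eef_pos": TCP position; "tcp_rot": TCP orientation; "contact_force": force on the tool from outside, world axes, zero at the start; "wrist_torque": the same for the moment, N m; "opening": opening from 0.0 (shut) to 1.0 (fully open); "finger_force": force on a finger pad.
Only numpy, scipy, OpenCV 4.12 (cv2) and the standard library are available. Lean on these libraries where they do the work, as an engineer would, in place of code of your own. Each camera call takes 0.05 s, during which the arm holds its last target. There are 200 camera calls.

## Working session

There is one attempt and no reset: what is moved stays moved. The work goes in short steps, Python scripts to look and compute and a tool call to move; the robot and the scene stay as the last step left them, time stands still between calls to the robot, and variables do not carry over. Pictures are saved under pics/ and viewed, at most 10 in all, crops included, and the job is handed in when it is done.

Besides the shell and the picture viewer there is one more tool, called after "Call:" by a JSON object that holds its "op" and its "data". move_arm: Moves the arm, as the interface text tells. Its arguments: {"type":"object","properties":{"plan":{"type":"array","items":{"type":"number"}},"newtons":{"type":"number"}},"required":["plan"]}

```bash
mkdir -p pics; ls
python3 - <<'E'
from plant import ctrl,cams
import cv2,json
for n in("side","top"):
    c=cams.read_camera(n); cv2.imwrite(f"pics/{n}0.png",c["color"][:,:,::-1])
    print(n,{k:v for k,v in c.items() if k!="color"})
print(ctrl.get_state())
E
```

```text
pics
side {'fov_y': 56.37437733149107, 'cx': 314.54842209431627, 'cy': 236.33523166043017, 'origin': array([ 0.37023554, -1.00587838,  0.86166317]), 'orientation': array([ 0.44734443, -0.05786478, -0.0947941 ,  0.88743941])}
top {'fov_y': 57.3049840874007, 'cx': 322.56139502817973, 'cy': 237.2375710559722, 'origin': array([0.50433618, 0.00979255, 1.33732367]), 'orientation': array([ 0.01871967, -0.03434287, -0.70523979,  0.7078891 ])}
{'time': 0.1, 'qpos': array([ 9.56968384e-01,  2.87115852e-01,  1.57801258e+00,  8.07719574e-07,
        1.27859222e+00, -1.50024282e-01]), 'dq': array([-1.46944219e-03, -8.15786585e-04, -4.43593225e-03,  7.40135000e-04,
        5.37651762e-05, -1.13728877e-03]), 'joint_efforts': array([ 9.35403477e-04, -4.07294226e+01, -2.93700367e+01, -1.19035412e-04,
        3.38555154e-03,  1.52497364e-05]), 'eef_pos': array([0.30161136, 0.60321465, 0.23006939]), 'tcp_rot': array([ 2.29828842e-01,  9.73230482e-01, -9.87193162e-04, -3.96920628e-04]), 'contact_force': array([-0.66929483, -1.67174102, -0.22385364]), 'wrist_torque': array([-0.02114314,  0.0372597 , -0.02512392]), 'finger_force': 0.0, 'opening': 1.0028774876385447}
```

View pics/side0.png

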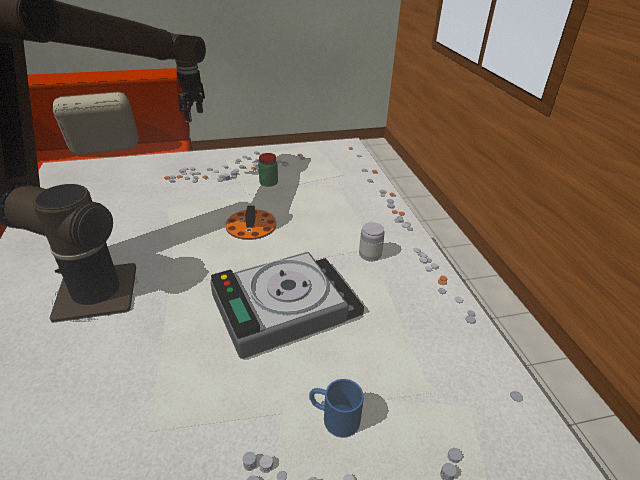

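View pics/top0.png

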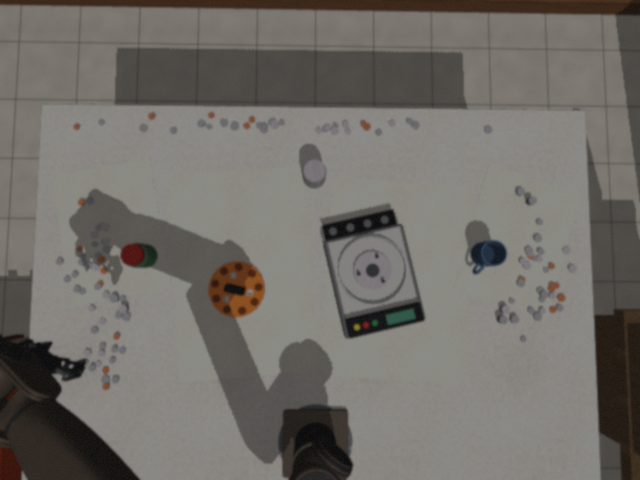

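The side view shows the disc at (250,222) and the sorter plate at (289,285). The top view shows the disc at (237,290), the plate at (372,268), the jar at (138,255), the tin at (314,170) and the mug at (490,253). Next I measure the disc outline, bar, rings and studs by colour.

```bash
cat > h.py <<'E'
import numpy as np,cv2
from scipy.spatial.transform import Rotation as R
from plant import ctrl,cams
def ray(c,u,v):
    f=240/np.tan(np.radians(c["fov_y"])/2)
    d=np.array([(u-c["cx"])/f,-(v-c["cy"])/f,-1.]); return R.from_quat(c["orientation"]).apply(d)
def onz(c,u,v,z):
    d=ray(c,u,v);o=c["origin"]; return (o+d*(z-o[2])/d[2])[:2]
def proj(c,p):
    f=240/np.tan(np.radians(c["fov_y"])/2)
    q=R.from_quat(c["orientation"]).inv().apply(np.array(p)-c["origin"]); return c["cx"]-f*q[0]/q[2],c["cy"]+f*q[1]/q[2]
def comps(m,lo,hi):
    n,l,s,ce=cv2.connectedComponentsWithStats(m.astype(np.uint8))
    return [(ce[i],s[i]) for i in range(1,n) if lo<=s[i][4]<=hi]
E
python3 - <<'E'
from h import *
W=[]
for n,disc,sp in(("top",(237,290),(372,268)),("side",(250,222),(289,285))):
    c=cams.read_camera(n);im=c["color"]
    hsv=cv2.cvtColor(im,cv2.COLOR_RGB2HSV)
    m=((hsv[...,0]<20)&(hsv[...,1]>130)&(hsv[...,2]>60)).astype(np.uint8)
    w=np.zeros_like(m);cv2.circle(w,disc,45,1,-1);m&=w
    p=cv2.findNonZero(m);h=cv2.convexHull(p);e=cv2.fitEllipse(h);print(n,"disc ell",e,onz(c,*e[0],.006))
    z=.078
    for q,s in [(disc,36),(sp,48)]:
        k=im[q[1]-s:q[1]+s,q[0]-s:q[0]+s]; W.append(cv2.resize(k,(300,300),interpolation=cv2.INTER_CUBIC))
    print("sp",onz(c,*sp,z))
    print("tcp proj",proj(c,ctrl.get_state()["eef_pos"]),"base",proj(c,(0,0,0)))
cv2.imwrite("pics/crops.png",np.vstack([np.hstack(W[:2]),np.hstack(W[2:])])[:,:,::-1])
E
```

```text
top disc ell ((236.0625762939453, 288.698486328125), (54.106529235839844, 55.312477111816406), 46.80808639526367) [0.44848057 0.23966683]
sp [ 0.51128314 -0.15999913]
tcp proj (np.float64(69.95452992111237), np.float64(352.5586619462188)) base (np.float64(315.30886041776364), np.float64(441.72585245205994))
side disc ell ((250.31820678710938, 223.57154846191406), (28.941944122314453, 50.87324905395508), 85.34928894042969) [0.44635885 0.23594344]
sp [ 0.50731103 -0.16382644]
tcp proj (np.float64(195.1827414586273), np.float64(120.3022775922377)) base (np.float64(96.7413535722009), np.float64(291.53388995726965))
```

View pics/crops.png

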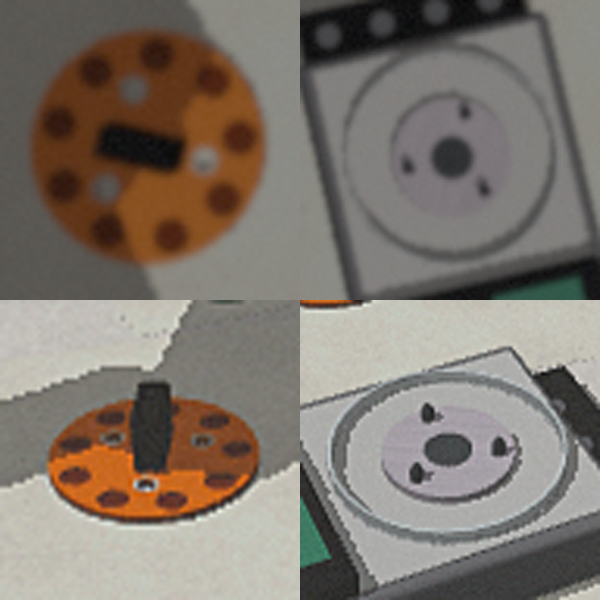

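The crops show the disc's three white-ringed holes and the three studs clearly in both views. I take their centroids next.

```bash
cat >> h.py <<'E'
def fit3(P,r=.042):
    P=np.array(P);c=P.mean(0);a=np.arctan2(*(P-c).T[::-1]);
    return c, np.degrees(np.angle(np.exp(3j*a).mean()))/3, np.linalg.norm(P-c,axis=1), np.degrees(a)
E
python3 - <<'E'
from h import *
def cent(g,u,v,r,sign):
    yy,xx=np.mgrid[:480,:640];w=np.hypot(xx-u,yy-v)<r
    bg=np.median(g[w]);d=np.clip(sign*(g-bg)-12,0,None)*w
    return (d*xx).sum()/d.sum(),(d*yy).sum()/d.sum()
S={"top":([(250,292.4),(233.2,275.4),(226.4,298.9)],[(376.8,255.8),(358.2,272.8),(382.9,279.8)]),
"side":([(241.3,219.5),(262.6,219.5),(249,230.7)],[(282,272.8),(305,284),(278.4,292.4)])}
for n,(H,T) in S.items():
    cs=[cams.read_camera(n) for _ in range(2)];c=cs[0]
    im=np.mean([k["color"].astype(float) for k in cs],0)
    h=[cent(im[...,2],*p,4.5 if n=="top" else 3.5,1) for p in H]
    t=[cent(im.mean(2),*p,4.5 if n=="top" else 4.5,-1) for p in T]
    print(n,np.round(h,1).tolist(),np.round(t,1).tolist())
    print(" disc",*fit3([onz(c,*p,.008) for p in h]))
    print(" stud",*fit3([onz(c,*p,.085) for p in t]))
    hsv=cv2.cvtColor(c["color"],cv2.COLOR_RGB2HSV)
    # bar in the top view, hub circle, spindle plate
    if n=="top":
        k=(c["color"].max(2)<45).astype(np.uint8);w=np.zeros_like(k);cv2.circle(w,(236,289),16,1,-1)
        p=cv2.findNonZero(k&w);b=cv2.minAreaRect(p);print(" bar",b);B=cv2.boxPoints(b)
        print([onz(c,*q,.06).round(4).tolist() for q in B])
    else: pass
E
```

```text
top [[249.9, 291.1], [233.0, 274.9], [226.5, 298.5]] [[376.3, 255.1], [358.0, 272.7], [382.3, 279.9]]
 disc [0.45014182 0.23821953] 16.688482223967316 [0.04124403 0.04106312 0.04244128] [-102.20134761   15.71795366  136.54904682]
 stud [ 0.50769169 -0.15960361] -16.35728627035806 [0.04196477 0.04184657 0.04177012] [ -16.41747949  103.7966179  -136.45099603]
 bar ((234.0000457763672, 289.0), (19.402849197387695, 7.761139392852783), 14.03624439239502)
[[0.4458, 0.2658], [0.4673, 0.2609], [0.454, 0.2066], [0.4324, 0.2117]]
side [[240.7, 219.0], [262.0, 219.3], [248.5, 230.1]] [[281.8, 273.0], [304.6, 283.7], [278.1, 292.1]]
 disc [0.44706173 0.23804745] 16.47230110043408 [0.04098256 0.04221147 0.04239067] [ 136.32625894   17.57149851 -104.48064419]
 stud [ 0.50549976 -0.16262542] -16.66510823631627 [0.0419314  0.04205777 0.04207161] [ 103.32396626  -16.55488213 -136.76440867]
```

Call:
{"op": "move_arm", "data": {"plan": [14.7,-36.5,-6,0,0,-7.69,85,14.7,-36.5,-6,0,0,-7.69,85,14.7,-36.5,-6,0,0,-7.69,85,14.7,-36.5,-6,0,0,-7.69,85,14.7,-36.5,-6,0,0,-7.69,85,14.7,-36.5,-6,0,0,-7.69,85,14.7,-36.5,-6,0,0,-7.69,85,14.7,-36.5,-6,0,0,-7.69,85,14.7,-36.5,-6,0,0,-7.69,85,14.7,-36.5,-6,0,0,-7.69,85,0,0,0,0,0,0,85,0,0,0,0,0,0,85], "newtons": 40}}

```text
time: 1.6
eef_pos: [0.4492, 0.2381, 0.1714]
tcp_rot: [0.786, 0.619, 0.0, -0.0]
contact_force: [0.7, -0.1, -0.0]
opening: 0.994
finger_force: 0.0
```

Run:
```python
from h import *
s=ctrl.get_state();print(s["time"],s["eef_pos"],R.from_quat(s["tcp_rot"]).as_matrix().round(4))
W=[]
c=cams.read_camera("side");cv2.imwrite("pics/s1.png",cv2.resize(c["color"][90:330,150:470],(800,600))[:,:,::-1])
print(proj(c,s["eef_pos"]))
```

```text
1.6 [0.44919565 0.23813953 0.17140116] [[ 2.341e-01  9.722e-01 -1.000e-04]
 [ 9.722e-01 -2.341e-01  4.000e-04]
 [ 4.000e-04 -2.000e-04 -1.000e+00]]
(np.float64(247.59481392826638), np.float64(179.53914588510338))
```

View pics/s1.png

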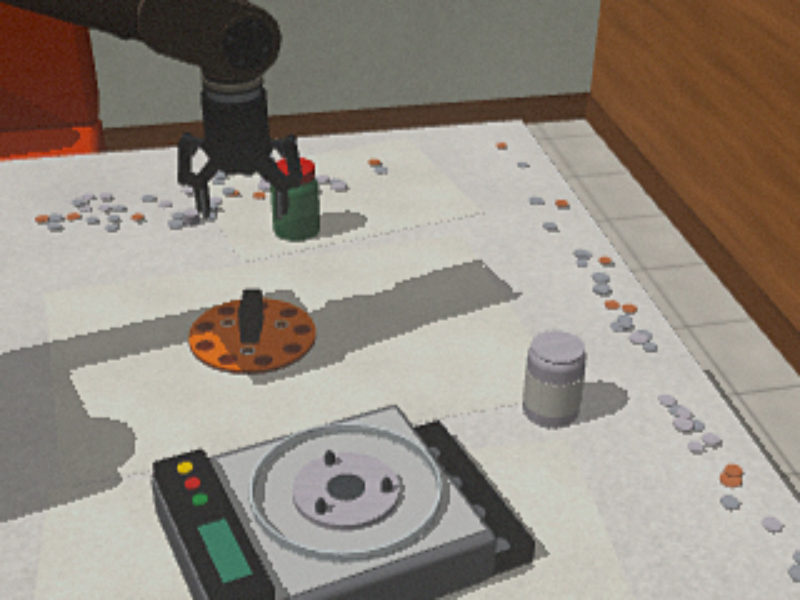

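The open fingers straddle the bar line, with their tips near view pixel (245,213). That is directly above the disc bar at (250,315), so I go down.

Call:
{"op": "move_arm", "data": {"plan": [0,0,-20,0,0,0,85,0,0,-20,0,0,0,85,0,0,-20,0,0,0,85,0,0,-20,0,0,0,85,0,0,-20,0,0,0,85,0,0,-12,0,0,0,85,0,0,-12,0,0,0,85,0,0,-12,0,0,0,85,0,0,-12,0,0,0,85,0,0,0,0,0,0,85,0,0,0,0,0,0,85]}}

```text
time: 2.75
eef_pos: [0.449, 0.2387, 0.0232]
tcp_rot: [0.785, 0.619, -0.0, -0.0]
contact_force: [0.3, 0.3, -0.1]
opening: 0.994
finger_force: 0.0
```

Call:
{"op": "move_arm", "data": {"plan": [0,0,0,0,0,0,40,0,0,0,0,0,0,40,0,0,0,0,0,0,10,0,0,0,0,0,0,10,0,0,0,0,0,0,10,0,0,0,0,0,0,10,0,0,0,0,0,0,10,0,0,0,0,0,0,10,0,0,0,0,0,0,10,0,0,0,0,0,0,10], "newtons": 60}}

```text
time: 3.75
eef_pos: [0.4494, 0.2388, 0.0238]
tcp_rot: [0.785, 0.619, 0.0, 0.0]
contact_force: [0.6, -0.9, 4.7]
opening: 0.27
finger_force: 60.2
```

Call:
{"op": "move_arm", "data": {"plan": [0,0,5,0,0,0,10,0,0,10,0,0,0,10,0,0,15,0,0,0,10,0,0,20,0,0,0,10,0,0,20,0,0,0,10,0,0,20,0,0,0,10,0,0,20,0,0,0,10,0,0,15,0,0,0,10,0,0,10,0,0,0,10,0,0,0,0,0,0,10,0,0,0,0,0,0,10]}}

```text
time: 4.85
eef_pos: [0.4483, 0.2385, 0.1576]
tcp_rot: [0.785, 0.619, -0.001, -0.0]
contact_force: [-0.7, -0.8, -2.6]
opening: 0.275
finger_force: 59.4
```

Call:
{"op": "move_arm", "data": {"plan": [3,-20,0,0,0,-1.5,10,5,-37,0,0,0,-3,10,6,-40,0,0,0,-3.5,10,6,-40,0,0,0,-3.5,10,6,-40,0,0,0,-3.5,10,6,-40,0,0,0,-3.5,10,6,-40,0,0,0,-3.5,10,6,-40,0,0,0,-3.5,10,6,-40,0,0,0,-3.5,10,5,-37,0,0,0,-2.6,10,3,-25,0,0,0,-1.5,10,0,0,0,0,0,0,10]}}

```text
time: 6.05
eef_pos: [0.5065, -0.1631, 0.157]
tcp_rot: [0.93, 0.368, -0.001, -0.0]
contact_force: [0.3, 0.6, -3.2]
opening: 0.272
finger_force: 59.5
```

Run:
```python
from h import *
s=ctrl.get_state();print(s["time"],s["eef_pos"],s["contact_force"],R.from_quat(s["tcp_rot"]).as_matrix().round(4).tolist())
W=[]
for n in("side","top"):
    c=cams.read_camera(n);u,v=map(int,proj(c,s["eef_pos"]));print(n,u,v);np.save(f"{n}2.npy",c["color"])
    W.append(cv2.resize(c["color"][v-50:v+70,u-50:u+50],(400,480),interpolation=cv2.INTER_CUBIC))
cv2.imwrite("pics/s2.png",np.hstack(W)[:,:,::-1])
```

```text
6.05 [ 0.50650742 -0.16313757  0.15696456] [ 0.26368538  0.64642735 -3.1638056 ] [[0.7291, 0.6844, -0.0018], [0.6844, -0.7291, -0.0], [-0.0013, -0.0012, -1.0]]
side 288 261
top 377 269
```

View pics/s2.png

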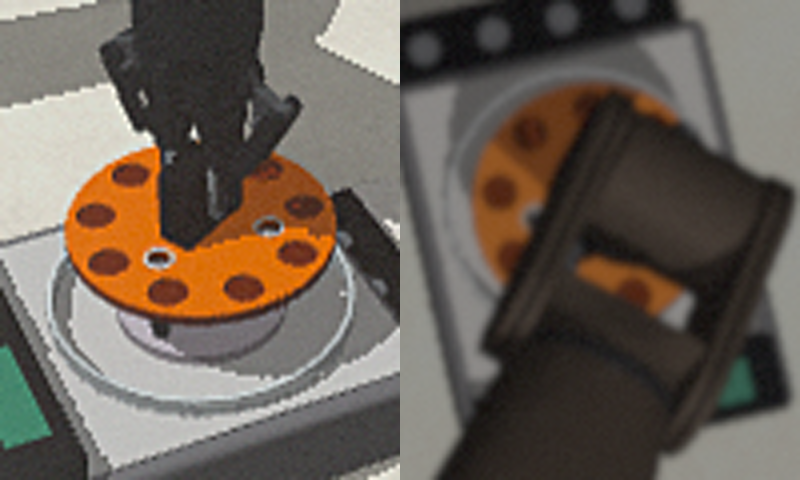

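The held disc is level above the spindle plate. In the side crop two hole rings show at (159,257) and (268,227), so I measure the disc's position and angle from those and the rim.

Run:
```python
from h import *
yy,xx=np.mgrid[:480,:640]
c=cams.read_camera("side")
im=c["color"]
sat=im.astype(float)[...,2]
P=[]
for u,v in[(277.75,275.25),(305,267.75)]:
    w=np.hypot(xx-u,yy-v)<5; d=np.clip(sat-90,0,None)*w
    q=((d*xx).sum()/d.sum(),(d*yy).sum()/d.sum());P.append(onz(c,*q,.1415));print(q,P[-1])
P=np.array(P);m=P.mean(0);d=P[1]-P[0];print("dist",np.linalg.norm(d),"exp .0727")
t=np.array([-d[1],d[0]])/np.linalg.norm(d)
a=np.degrees(np.arctan2(d[1],d[0]));print("ctr",m+.021*t, m-.021*t,"edge dir",a)
ctr=m+.021*t;print("hole ang",[np.degrees(np.arctan2(*(p-ctr)[::-1])) for p in P])
hsv=cv2.cvtColor(im,cv2.COLOR_RGB2HSV)
k=((hsv[...,0]<20)&(hsv[...,1]>120)&(hsv[...,2]>60)&(np.hypot(xx-288,yy-262)<45)).astype(np.uint8)
h=cv2.convexHull(cv2.findNonZero(k));e=cv2.fitEllipse(h);print(e,onz(c,*e[0],.138))
c=cams.read_camera("top");hsv=cv2.cvtColor(c["color"],cv2.COLOR_RGB2HSV)
k=((hsv[...,0]<20)&(hsv[...,1]>120)&(hsv[...,2]>50)&(np.hypot(xx-372,yy-268)<50)).astype(np.uint8)
h=cv2.convexHull(cv2.findNonZero(k))[:,0];
pts=np.array([onz(c,*q,.1415) for q in h]);
from scipy.optimize import least_squares
for L in[least_squares(lambda x:np.hypot(*(pts-x).T)-.084,[.507,-.161],loss="soft_l1",f_scale=.002)]:print("top ctr",L.x,np.round(L.fun*1000,1))
```

```text
(np.float64(277.0714812085483), np.float64(274.73028739867357)) [ 0.47432231 -0.19024849]
(np.float64(304.8041095890411), np.float64(267.5232876712329)) [ 0.54562136 -0.17731586]
dist 0.07246246076069954 exp .0727
ctr [ 0.50622389 -0.16311934] [ 0.51371978 -0.20444502] edge dir 10.280861400393114
hole ang [np.float64(-139.6221092354304), np.float64(-19.816167963783496)]
((287.2047424316406, 267.472900390625), (45.259986877441406, 67.90547180175781), 87.93523406982422) [ 0.50365796 -0.16437626]
top ctr [ 0.50486976 -0.15910733] [-1.9 -1.8 -1.  -3.5 -3.5 -2.4 -1.8 -1.6  0.2  0.2 -0.1 -0.8 -0.6 -0.7
 -0.7 -0.9 -0.9 -1.2 -0.9 -0.8 -0.8 -0.8 -1.5 -5.6]
```

Call:
{"op": "move_arm", "data": {"plan": [0,0,-8,0,0,0,10,0,0,-8,0,0,0,10,0,0,-8,0,0,0,10,0,0,-6,0,0,0,10,0,0,-4,0,0,0,10,0,0,0,0,0,0,10,0,0,0,0,0,0,10]}}

```text
time: 6.95
eef_pos: [0.507, -0.1604, 0.1244]
tcp_rot: [0.929, 0.37, 0.0, 0.0]
contact_force: [-1.1, 0.4, -2.8]
opening: 0.274
finger_force: 59.6
```

Run:
```python
from h import *
s=ctrl.get_state();print(s["time"],s["eef_pos"],s["contact_force"])
z=s["eef_pos"][2]-.0235+.008
c=cams.read_camera("side");ims=[c["color"].astype(float)]+[cams.read_camera("side")["color"].astype(float) for _ in range(3)]
im=np.mean(ims,0)
for a in(-136.8,-16.8):
    print(proj(c,(.5062+.042*np.cos(np.radians(a)),-.163+.042*np.sin(np.radians(a)),z)))
print(z);cv2.imwrite("pics/s3.png",cv2.resize(im[235:325,230:350],(800,600),interpolation=cv2.INTER_CUBIC)[:,:,::-1])
```

```text
6.95 [ 0.50704195 -0.1603934   0.12438615] [-1.08964611  0.40165526 -2.79992947]
(np.float64(278.0927802469865), np.float64(285.03773412395094))
(np.float64(304.869670855478), np.float64(276.80486834896027))
0.10888615196278631[ WARN:0@1.935] global loadsave.cpp:1063 imwrite_ Unsupported depth image for selected encoder is fallbacked to CV_8U.
```

View pics/s3.png

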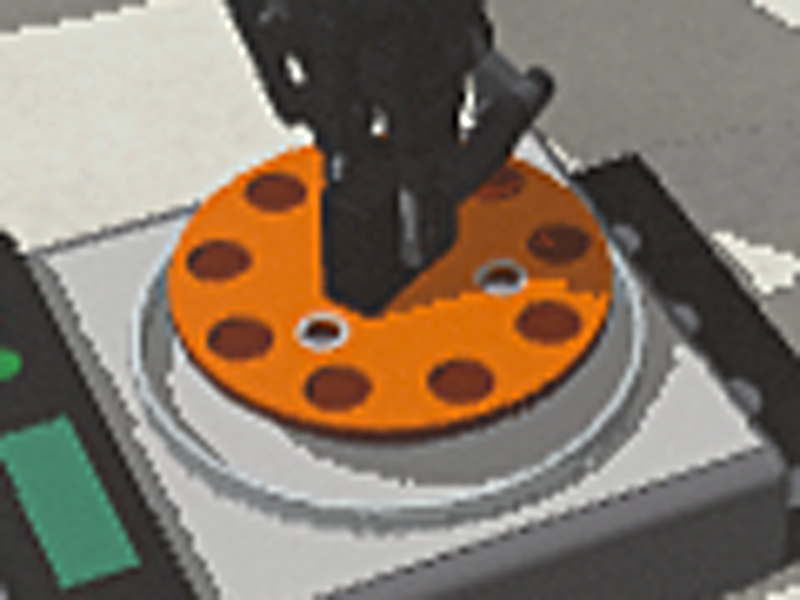

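The two rings sit at about (277.9,284.1) and (304.8,276.0), so the angle matches the studs and only y is about 1.5 mm off. I correct that and lower gently, watching the force.

Call:
{"op": "move_arm", "data": {"plan": [-0.5,-1.4,0,0,0,0,10,0,0,0,0,0,0,10,0,0,-3,0,0,0,10,0,0,-3,0,0,0,10,0,0,-2,0,0,0,10,0,0,-2,0,0,0,10,0,0,-2,0,0,0,10,0,0,0,0,0,0,10]}}

```text
time: 7.95
eef_pos: [0.5062, -0.1616, 0.1119]
tcp_rot: [0.929, 0.37, -0.0, -0.0]
contact_force: [1.3, -1.1, -1.8]
opening: 0.273
finger_force: 59.6
```

Call:
{"op": "move_arm", "data": {"plan": [0,0,-2,0,0,0,10,0,0,-2,0,0,0,10,0,0,-2,0,0,0,10,0,0,0,0,0,0,10,0,0,0,0,0,0,10]}}

```text
time: 8.45
eef_pos: [0.5064, -0.1617, 0.1063]
tcp_rot: [0.929, 0.37, -0.0, -0.0]
contact_force: [0.8, -1.0, -2.6]
opening: 0.273
finger_force: 59.6
```

Call:
{"op": "move_arm", "data": {"plan": [0,0,-1.5,0,0,0,10,0,0,-1.5,0,0,0,10,0,0,-1,0,0,0,10,0,0,0,0,0,0,10,0,0,0,0,0,0,10]}}

```text
time: 8.95
eef_pos: [0.5064, -0.1617, 0.1023]
tcp_rot: [0.929, 0.37, -0.0, -0.0]
contact_force: [0.5, -0.4, -2.6]
opening: 0.271
finger_force: 59.6
```

Call:
{"op": "move_arm", "data": {"plan": [0,0,-1,0,0,0,10,0,0,-1,0,0,0,10,0,0,0,0,0,0,10,0,0,0,0,0,0,10]}}

```text
time: 9.35
eef_pos: [0.5066, -0.1619, 0.1018]
tcp_rot: [0.929, 0.37, -0.0, -0.0]
contact_force: [-2.8, 0.4, 5.5]
opening: 0.277
finger_force: 60.6
```

Run:
```python
from h import *
c=cams.read_camera("side")
cv2.imwrite("pics/s4.png",cv2.resize(c["color"][235:325,230:350],(800,600),interpolation=cv2.INTER_CUBIC)[:,:,::-1])
```

```text
(no output)
```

View pics/s4.png

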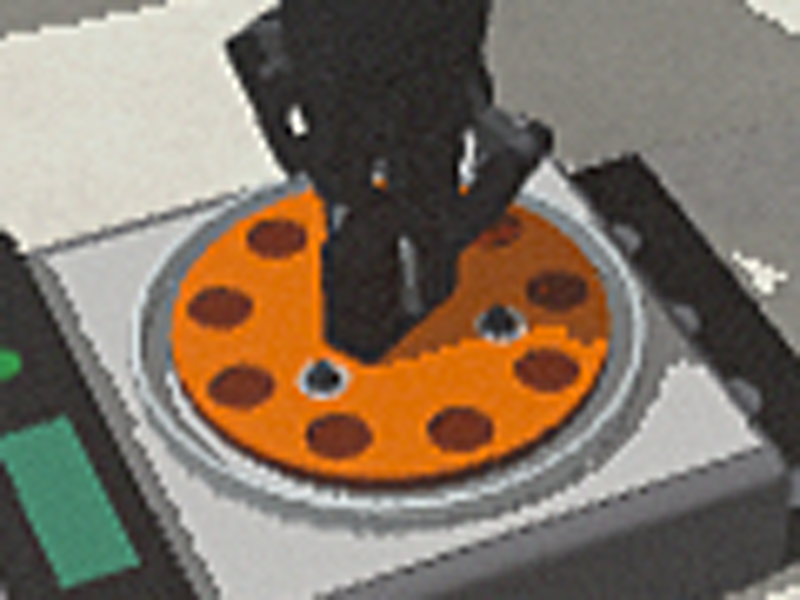

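The dark studs stand up through the ringed holes at (323,377) and (500,322), and the disc sits inside the ring wall. I release and retreat straight up.

Call:
{"op": "move_arm", "data": {"plan": [0,0,0,0,0,0,30,0,0,0,0,0,0,40,0,0,0,0,0,0,60,0,0,0,0,0,0,80,0,0,0,0,0,0,80,0,0,0,0,0,0,80,0,0,0,0,0,0,80,0,0,5,0,0,0,80,0,0,15,0,0,0,80,0,0,25,0,0,0,80,0,0,35,0,0,0,80,0,0,35,0,0,0,80]}}

```text
time: 10.6
eef_pos: [0.5063, -0.1616, 0.2176]
tcp_rot: [0.929, 0.37, 0.0, 0.0]
contact_force: [0.7, -0.5, 0.3]
opening: 0.94
finger_force: 0.0
```

Call:
{"op": "move_arm", "data": {"plan": [-8,20,20,0,0,0,80,-8,40,20,0,0,0,80,-8,40,10,0,0,0,80,-8,40,0,0,0,0,80,-8,40,0,0,0,0,80,-8,40,0,0,0,0,80,0,20,0,0,0,0,80,0,0,0,0,0,0,80,0,0,0,0,0,0,80,0,0,0,0,0,0,80]}}

```text
time: 11.6
eef_pos: [0.4587, 0.0775, 0.2659]
tcp_rot: [0.929, 0.37, 0.0, 0.0]
contact_force: [0.5, -0.6, 0.5]
opening: 0.936
finger_force: 0.0
```

Run:
```python
from h import *
print(ctrl.get_state()["contact_force"])
W=[]
for n,(u,v) in(("side",(289,275)),("top",(372,268))):
    c=cams.read_camera(n); W.append(cv2.resize(c["color"][v-45:v+45,u-50:u+50],(400,360),interpolation=cv2.INTER_CUBIC))
cv2.imwrite("pics/s5.png",np.hstack(W)[:,:,::-1])
```

```text
[ 0.52430233 -0.62744248  0.45176895]
```

View pics/s5.png

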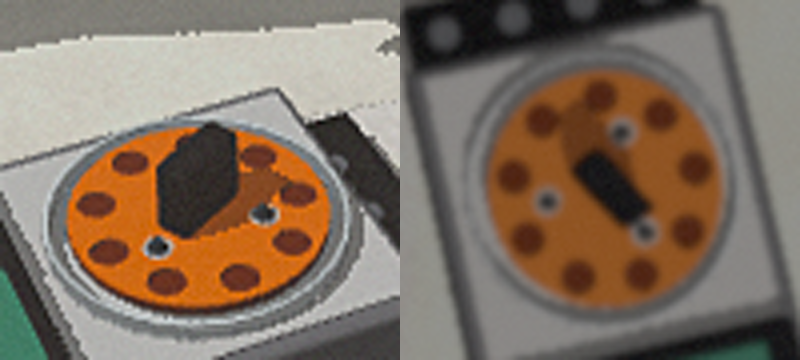

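The disc lies flat inside the ring wall, and all three holes show dark studs: (621,131), (547,202) and (645,232) in the right-hand view. I hand it in.

```bash
python3 -c "
from plant import order
print(order.sign_off())"
```

```text
the job is handed in; nothing more can be done
None
```

The feed disc is back on the spindle with all three studs up through its holes, lying flat and released; the arm never went near the mug, jar or tin, and the job was handed in at about 12 s, though the sign-off gave no verdict.

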